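# Load tumblers into the sprung cup dispenser

### The job

The cup dispenser on the bench is still set for large cups, so the two aluminium tumblers on its sprung plate stand loose. Lift the red size knob out of its notch, slide it along to the small-cup notch at the other end and drop it fully home there, stack the third tumbler mouth down over the two in the dispenser, and push the whole pile straight down until the top tumbler's rim is caught under the catches, so that the pile stays down by itself with only the top tumbler's upper part standing out. Leave the other things on the bench where they are.

Things in the scene. Friction and masses are not known exactly. Their poses are not given: they have to be found in the camera images.
- dispenser: Cup dispenser fixed to the bench: white box 170 (x) x 260 (y) x 105 mm, blue top face at z = 105 mm. Origin at the centre of its underside, z up, front (-x) towards the robot, turned to 0.35 rad. In its frame the well is centred at (0, 60) mm and the size slide runs along x at y = -65 mm, its notches at x = 30 (large), 0 (medium), -30 mm (small) and its rails and teeth 8 mm above the top face.
- well (a point): Centre of the well's round mouth (98 mm across), on the dispenser's top face; fixed. Around it inside are three yellow sprung catches, sloped above and flat below. They hold these tumblers only with the slide in the small notch.
- catch_height (a point): On the well's axis at the level of the catches' flat undersides, 22 mm below the top face. A tumbler is caught when its whole 5 mm rim has been pushed below this level; pushing the pile's rims past the catches takes about 15 N in all (spring included) on the top tumbler.
- small_notch (a point): Centre of the small-cup notch, on the dispenser's top face; the knob's axis must end over it. It is the end of the slot nearest the robot, with the smallest of three black ring marks beside it. The knob starts at the other end, beside the biggest ring mark.
- knob_grip (a point): Point on the red size knob's axis at which to take it, 15 mm below its top: an upright round grip 22 mm across and 34 mm tall. With the knob home in a notch the point is 32 mm above the dispenser's top face and the grip's underside 13 mm above it. Under the grip is a steel key, 12 mm long in the 16 mm notches.
- size_slide (a joint): Position of the knob along its slot, m: 0 in the large-cup notch (start), 0.03 medium, 0.06 small-cup notch, which is the end of its travel; grows towards the dispenser's -x. Friction about 1 N.
- size_knob (a joint): Lift of the knob, m: 0 fully down in a notch, at most 0.020; it must be lifted more than 0.008 to clear the teeth between notches. A light spring (about 2 N) draws it down when let go.
- platform (a joint): How far the sprung plate under the tumblers has sunk, m: 0 at the top (its face 2 mm above the dispenser's top face), at most 0.090. Its spring pushes up with 5 N at 0 and 60 N/m more. With three tumblers caught it stands at about 0.077; it must be pushed a few mm beyond that, to about 0.083, before letting go.
- tumbler_a: Lower tumbler, mouth down on the plate. All three are alike, aluminium, 90 g, 85 mm tall: rolled rim 84 mm across and 5 mm thick at the mouth, wall tapering from 77 mm at the rim to 50 mm at the flat closed end. Origin at the centre of the mouth, z to the closed end, up at the start.
- tumbler_b: Second tumbler, mouth down over tumbler_a, 24 mm higher; its closed end is the top of the pile at the start, 111 mm above the dispenser's top face (216 mm above the bench). Nested tumblers rest on a stacking step inside and stand 24 mm apart, with 1 to 2 mm of side play.
- tumbler_c: Third tumbler, mouth down on the open bench left or right of the dispenser. Origin at its mouth; it can be gripped 60 mm above the mouth, where it is 58 mm across. Stacked on the pile its mouth is 50 mm above the dispenser's top face before the push (closed end 135 mm), and about 27 mm below it when caught (closed end 58 mm above).
- tumbler_c_top (a point): Centre of the flat closed end of tumbler_c.
- grip_ring: Steel grip ring, 84 mm across, 20 mm high, lying flat on the bench with the ball resting in it; to be left alone.
- massage_ball_center (a point): Centre of the green hard massage ball, 65 mm across, resting in the grip ring; to be left alone.
- roller: Ridged wooden massage roller, 60 mm thick and 190 mm long along its x, lying at the right of the bench; to be left alone.
- tackle_box: Grey tackle box with two latches, 150 x 260 mm and 151 mm high with its handle; to be left alone.

How it is judged:
At the end, for the whole second after the job is handed in: Size knob at the small-cup end (slide over 56 mm) and down in its notch (within 3 mm); sprung plate staying sunk over 72 mm; all three tumblers within 9 mm of the well's axis, the third on top upright within 0.1 rad, at rest, its mouth over 21 mm below the top face, held by the catches (value of joint size_slide above 0.056 m and value of joint size_knob below 0.003 m and value of joint platform above 0.072 m and z of tumbler_c in the frame of dispenser below 0.084 m and horizontal distance between each of tumbler_c, tumbler_a, tumbler_b and well below 0.009 m and angle between tumbler_c's own z axis and vertical below 0.1 rad and linear speed of tumbler_c below 0.02 m/s); the robot touches nothing.
It fails at once if the grip ring or the massage ball is shifted by more than 40 mm (distance of any of grip_ring, massage_ball_center from where it was at the start of the episode above 0.04 m).
It fails at once if the wooden roller is shifted by more than 40 mm (distance of roller from where it was at the start of the episode above 0.04 m).
It fails at once if the tackle box is shifted by more than 40 mm (distance of tackle_box from where it was at the start of the episode above 0.04 m).
It also fails if it takes over 58 s, if anything falls off the work surface, if the arm or the gripper's body presses on something with over 40 N, if the wrist force passes 120 N, or if a joint passes its speed limit or range.

### The arm

A 6-joint arm with a two-finger parallel gripper is mounted at the origin on the work surface. World frame = base frame: x ahead of the robot, y to its left, z up, the work surface at z = 0. Lengths are in m, angles in rad, forces in N, time in s.
With the tool pointing down it reaches from about 0.35 to 0.975 m from the base axis. Payload 4.9 kg.
Tool frame: the origin (TCP) lies on the centre line of the jaws, within the pads' length; the fingertips stand 22 mm ahead of it and the grasp point (between the pads) lies 3 mm ahead of it (manip.tip_reach is the distance from the TCP to the fingertips, in m); z points along the fingers, y is the line along which they close (so a half turn about z gives the same grasp; the last joint's range is limited). The gripper opens to 85 mm and grips with 20 to 120 N. Pads are 22 mm wide; open, the fingers measure 114 mm over their backs; the gripper's body (76 mm by 85 mm) begins 54 mm behind the grasp point. The pads swing forward as they close: fully open they stand 13 mm farther back than shut.
Start: joints at [1.018, 0.053, 1.613, -0, 1.476, -0.119], TCP at [0.263, 0.567, 0.253] pointing down, gripper open.
Joint ranges: [-3.01, 3.01], [-1.01, 2.22], [0.06, 2.58], [-1.02, 4.17], [0.09, 2.62], [-3.14, 3.14]. Speed limits (rad/s): [2.57, 2.57, 3.14, 3.14, 3.14, 3.14].

### API

Orientations are given as a unit quaternion [w, x, y, z].
In Python, from bench import manip, kinematics, imaging, job gives the robot as it stands. Calls block until the motion is done:
- manip.move_ptp(position, orientation): joint-space move of the TCP to a pose.
- manip.move_l(position, ori=None, rate=0.15, threshold=None): straight line of the TCP; ori=None keeps the orientation; rate is the mean speed in m/s. With threshold (N) it stops when the force on the tool has changed by that much, and returns True; else False.
- manip.set_joints(angles): joint-space move.
- manip.grip(opening, effort=None): finger opening in m; effort is the grip in N (None keeps the last); returns when the fingers have stopped.
- manip.wait(seconds).
- kinematics.ik(position, orientation): joint angles nearest the present ones, or None.
- manip.read_state(): the state.
- imaging.grab_frame(name): name is "scene" or "side" or "wrist"; returns (picture, depth): 400x640x3 uint8, red, green, blue; 400x640 float32, m along the optical axis (not along the pixel's ray), 0 where there is no reading.
- imaging.camera_info(name): a dict with "K" (3x3 intrinsics, pixels), "k1" (the pictures are not rectified: a ray, as slopes to the right and down, at radius r is drawn at 1 + k1 r^2 times it, then the intrinsics apply), "rvec" (rotation vector, rad) and "tvec" (3), from world to camera coordinates, as OpenCV has them; the wrist camera has in their place "T_tool_cam" (4x4, takes a point from camera to tool coordinates, whose origin is the TCP and whose axes are the flange's). Camera axes: x right, y down, z forward; pixel columns grow to the right and rows downward; lengths in m; the calibration is good to about 2 mm. A picture is of the moment at which its call begins: read the wrist's pose just before it. camera_info takes no time and is no camera call.
A pose or a line that the arm cannot do raises manip.IKError and nothing moves.
- job.close_job(): hands the job in; it is judged then, once.
Trained networks look in the newest picture that a camera, given by its name, has taken for a name from the list of things; names that differ only in an ending like _2 or _b are one class to them, and where a whole thing is asked for, a point or a joint stands for the part that bears it (a point fixed in the world has none). Each returns a list of dicts, best first, with "score" (0 to 1); they miss things now and then, are a little off and sometimes report something else, mostly with a low value. They report only what shows in the picture. A call takes as long as a camera call.
- imaging.find_in(label, camera): "centre" ([column, row] in pixels, amid what is visible of it).
The state is a dict: "t": time; "joint_positions": joint angles; "qvel": joint speeds; "joint_torque": joint torques, N m; "tool_pos": TCP position; "orientation": TCP orientation; "force": force on the tool from outside, world axes, zero at the start; "wrist_torque": the same for the moment, N m; "gripper_width": finger opening in m; "grip_force": force on a finger pad.
Only numpy, scipy, OpenCV 4.12 (cv2) and the standard library are available. Lean on these libraries where they do the work, as an engineer would, in place of code of your own. Each camera call takes 0.05 s, during which the arm holds its last target. There are 200 camera calls.

## Working session

There is one attempt and no reset: what is moved stays moved. The work goes in short steps, each a Python script; the robot and the scene stay as the last script left them, time stands still between calls to the robot, and variables do not carry over. Pictures are saved under pics/ and viewed, at most 10 in all, crops included, and the job is handed in when it is done.

```bash
mkdir -p pics; cat > h.py <<'E'
import numpy as np, cv2
from bench import manip, kinematics, imaging, job
from scipy.spatial.transform import Rotation as R
def cam(name):
    i=imaging.camera_info(name); K=np.array(i["K"],float)
    if "rvec" in i:
        Rm=cv2.Rodrigues(np.array(i["rvec"],float))[0]; t=np.array(i["tvec"],float).ravel()
        return K,i["k1"],Rm.T,-Rm.T@t
    s=manip.read_state(); q=s["orientation"]
    T=np.eye(4); T[:3,:3]=R.from_quat([q[1],q[2],q[3],q[0]]).as_matrix(); T[:3,3]=s["tool_pos"]
    M=T@np.array(i["T_tool_cam"]); return K,i["k1"],M[:3,:3],M[:3,3]
def rays(uv,C):
    K,k1,Rm,c=C
    p=cv2.undistortPoints(np.array(uv,float).reshape(-1,1,2),K,np.array([k1,0,0,0,0.])).reshape(-1,2)
    return np.c_[p,np.ones(len(p))]@Rm.T   # scaled so depth multiplies
def cloud(d,C):
    v,u=np.mgrid[0:400,0:640]; r=rays(np.c_[u.ravel(),v.ravel()],C)
    return (C[3]+r*d.reshape(-1,1)).reshape(400,640,3)
def onz(uv,z,C):
    r=rays(uv,C); return C[3]+r*((z-C[3][2])/r[:,2])[:,None]
def down(yaw):  # tool z down, tool y axis along (yaw) direction in world
    y=np.array([np.cos(yaw),np.sin(yaw),0]); z=np.array([0,0,-1.]); x=np.cross(y,z)
    q=R.from_matrix(np.c_[x,y,z]).as_quat(); return [q[3],q[0],q[1],q[2]]
def save(im,f): cv2.imwrite("pics/"+f,im[:,:,::-1])
E
python3 - <<'E'
from h import *
for n in("scene","side"):
    C=cam(n); im,d=imaging.grab_frame(n); save(im,n+"0.png"); P=cloud(d,C); np.savez(n+".npz",im=im,P=P,d=d)
    print(n,C[3])
    for l in("dispenser","knob_grip","tumbler_a","tumbler_c","grip_ring","massage_ball_center","roller","tackle_box"):
        for f in imaging.find_in(l,n)[:4]:
            u,v=map(int,f["centre"]); print(l,f["score"],u,v,P[v,u].round(3))
print(manip.read_state(),manip.tip_reach)
E
```

```text
scene [ 1.18926394 -0.51626251  0.99657036]
dispenser 0.87 313 237 [ 0.613 -0.063  0.104]
knob_grip 0.66 304 231 [ 0.609 -0.092  0.149]
tumbler_a 0.72 334 215 [0.61  0.02  0.136]
tumbler_a 0.61 362 162 [0.437 0.314 0.069]
tumbler_a 0.57 333 201 [0.597 0.027 0.18 ]
tumbler_c 0.72 334 215 [0.61  0.02  0.136]
tumbler_c 0.61 362 162 [0.437 0.314 0.069]
tumbler_c 0.57 333 201 [0.597 0.027 0.18 ]
grip_ring 0.5 217 288 [ 0.528 -0.349  0.027]
massage_ball_center 0.95 213 276 [ 0.514 -0.345  0.066]
roller 0.6 165 307 [ 0.512 -0.489  0.059]
tackle_box 0.59 403 131 [0.458 0.501 0.129]
side [-0.00535582 -1.12992109  1.25542378]
dispenser 0.8 332 216 [ 0.544 -0.098  0.113]
knob_grip 0.63 346 204 [ 0.603 -0.092  0.143]
tumbler_a 0.81 263 176 [0.426 0.312 0.042]
tumbler_a 0.63 322 181 [0.561 0.018 0.185]
tumbler_c 0.81 263 176 [0.426 0.312 0.042]
tumbler_c 0.63 322 181 [0.561 0.018 0.185]
grip_ring 0.73 321 180 [0.558 0.02  0.189]
grip_ring 0.5 349 291 [ 0.476 -0.357  0.02 ]
massage_ball_center 0.62 351 281 [ 0.486 -0.35   0.061]
roller 0.93 373 321 [ 0.478 -0.506  0.048]
tackle_box 0.67 237 138 [0.385 0.511 0.128]
{'t': 0.9, 'joint_positions': array([ 1.01802006e+00,  5.26842338e-02,  1.61287661e+00, -5.63865819e-06,
        1.47600400e+00, -1.18972140e-01]), 'qvel': array([-0.00076029, -0.00025081,  0.00074297,  0.00035502,  0.00086477,
       -0.00065902]), 'joint_torque': array([ 1.20295481e-03, -3.93692064e+01, -3.70466995e+01,  6.77329194e-05,
        5.57640269e-04, -1.87780437e-06]), 'tool_pos': array([0.26268308, 0.56710621, 0.25332735]), 'orientation': array([7.23255525e-06, 2.15205050e-01, 9.76568885e-01, 1.22020876e-05]), 'force': array([ 0.25429179, -0.63753562, -0.50792101]), 'wrist_torque': array([-0.00795385, -0.01373006,  0.00510883]), 'grip_force': 0.0, 'gripper_width': 0.0853689979504905} 0.022
```

View pics/scene0.png

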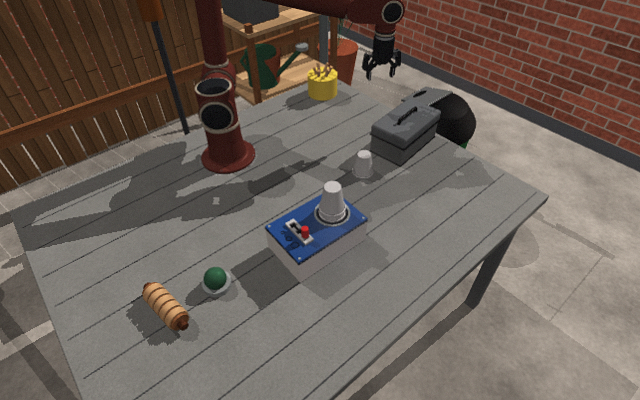

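View pics/side0.png

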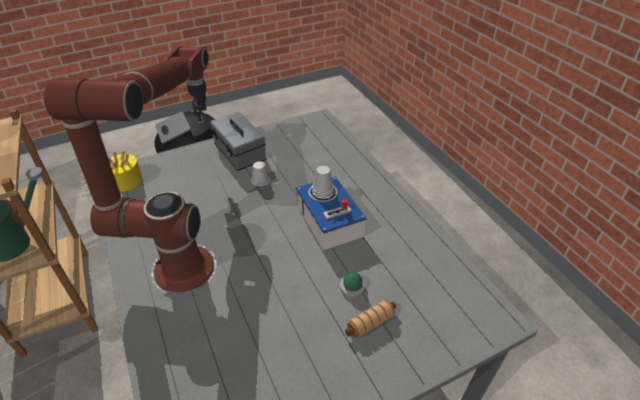

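The scene picture shows the dispenser at about (317,237), the knob at (304,231), the pile at (333,203) and the loose tumbler at (362,163). The tackle box is behind the loose tumbler at (405,132). The side view agrees.

```bash
cat >> h.py <<'E'
def fitdisp(im,P):
    hsv=cv2.cvtColor(im,cv2.COLOR_RGB2HSV); x=P
    m=(abs(x[...,2]-.105)<.008)&(abs(x[...,0]-.59)<.2)&(abs(x[...,1]+.03)<.25)&(hsv[...,0]>100)&(hsv[...,0]<130)&(hsv[...,1]>110)
    r=cv2.minAreaRect((x[m][:,:2]*1000).astype(np.float32)); return r,np.median(x[m][:,2])
def circ(p,r=None):
    from scipy.optimize import least_squares
    f=lambda a:np.hypot(p[:,0]-a[0],p[:,1]-a[1])-(a[2] if r is None else r)
    return least_squares(f,[*p.mean(0)[:2],.03],loss='soft_l1',f_scale=.001).x
E
python3 - <<'E'
from h import *
for n in("scene","side"):
    z=np.load(n+".npz"); im,P=z["im"],z["P"]; print(n,fitdisp(im,P))
    hsv=cv2.cvtColor(im,cv2.COLOR_RGB2HSV)
    red=((hsv[...,0]<6)|(hsv[...,0]>174))&(hsv[...,1]>150)&(abs(P[...,2]-.14)<.03)&(abs(P[...,0]-.6)<.1)&(abs(P[...,1]+.09)<.1)
    p=P[red]; print("red",len(p),p.mean(0),p.max(0),p.min(0))
    for nm,c,zt in(("c",(.43,.313),.085),("pile",(.58,.02),.216)):
        m=(np.hypot(P[...,0]-c[0],P[...,1]-c[1])<.08)&(abs(P[...,2]-zt)<.006)
        p=P[m]; print(nm,len(p),p.mean(0), (p.max(0)+p.min(0))/2)
E
```

```text
scene (((574.3282470703125, -19.750747680664062), (260.7908630371094, 171.7782440185547), 88.14698028564453), np.float64(0.10520979746235681))
red 85 [ 0.60659559 -0.08759289  0.14177831] [ 0.61478586 -0.07371366  0.15466554] [ 0.59375721 -0.09574468  0.11259077]
c 113 [0.42270686 0.33457714 0.08482286] [0.42232843 0.33519192 0.08447187]
pile 192 [0.57852666 0.03823869 0.21555065] [0.57674518 0.03947089 0.21497159]
side (((572.5300903320312, -19.261306762695312), (267.3299560546875, 173.59339904785156), 88.11639404296875), np.float64(0.10574696990980559))
red 36 [ 0.59802542 -0.08898721  0.14371333] [ 0.60991754 -0.07766826  0.15692387] [ 0.58981427 -0.09633894  0.12621397]
c 78 [0.41818473 0.33502518 0.08522268] [0.41869113 0.33680949 0.08488362]
pile 107 [0.57369689 0.0392016  0.21606491] [0.57590167 0.04114217 0.21621209]
```

```bash
python3 - <<'E'
from h import *
print(np.array(imaging.camera_info("wrist")["T_tool_cam"]).round(3).tolist())
q=down(np.pi/2-.032)
for a in (q,down(-np.pi/2-.032)): print(kinematics.ik([.57,-.02,.42],a))
manip.move_ptp([.55,-.02,.42],down(-np.pi/2-.032) if abs(kinematics.ik([.57,-.02,.42],q)[5])>2 else q)
C=cam("wrist"); im,d=imaging.grab_frame("wrist"); save(im,"w1.png"); P=cloud(d,C); np.savez("w1.npz",im=im,P=P)
for l in("knob_grip","tumbler_a","dispenser"): print(l,[(f["score"],f["centre"],P[int(f["centre"][1]),int(f["centre"][0])].round(4)) for f in imaging.find_in(l,"wrist")[:3]])
print(fitdisp(im,P))
hsv=cv2.cvtColor(im,cv2.COLOR_RGB2HSV)
red=((hsv[...,0]<6)|(hsv[...,0]>174))&(hsv[...,1]>150)&(abs(P[...,2]-.152)<.006)
p=P[red]; print("red",len(p),p.mean(0),(p.max(0)+p.min(0))/2,np.ptp(p,0))
m=(np.hypot(P[...,0]-.575,P[...,1]-.04)<.06)&(abs(P[...,2]-.216)<.006)
p=P[m]; print("pile",len(p),p.mean(0),(p.max(0)+p.min(0))/2,np.ptp(p,0))
s=manip.read_state(); print(s["t"],s["joint_positions"],s["force"])
E
```

```text
[[-0.001, -0.954, -0.3, 0.077], [1.0, -0.001, -0.0, 0.001], [0.0, -0.3, 0.954, -0.12], [0.0, 0.0, 0.0, 1.0]]
[-1.65538507e-01 -1.21417445e-01  1.51026473e+00 -4.44089210e-16
  1.75274537e+00 -1.70433483e+00]
[-1.65538507e-01 -1.21417445e-01  1.51026473e+00 -4.44089210e-16
  1.75274537e+00  1.43725782e+00]
knob_grip [(0.52, [273.8, 202.1], array([ 0.5964, -0.0825,  0.1501]))]
tumbler_a [(0.97, [359.9, 185.6], array([0.5582, 0.0308, 0.2154])), (0.67, [533.2, 66.8], array([0.4204, 0.3111, 0.0681]))]
dispenser [(0.72, [303.0, 168.2], array([ 0.5571, -0.0397,  0.1053])), (0.54, [361.7, 186.8], array([0.5595, 0.0332, 0.2152]))]
(((575.0418090820312, -18.037078857421875), (260.4974060058594, 170.540771484375), 88.16664123535156), np.float64(0.104601098398872))
red 169 [ 0.60138439 -0.08332617  0.15111235] [ 0.60195284 -0.08316502  0.14999124] [0.01944395 0.01991345 0.00707894]
pile 1393 [0.57541459 0.04136124 0.2151924 ] [0.57622437 0.04157047 0.21368554] [0.0500795  0.05090621 0.00732503]
3.5 [-1.70698717e-01 -1.68823221e-01  1.55324556e+00  8.16578085e-05
  1.75750598e+00 -1.71032357e+00] [1.05145982 0.09735519 0.05347068]
```

View pics/w1.png

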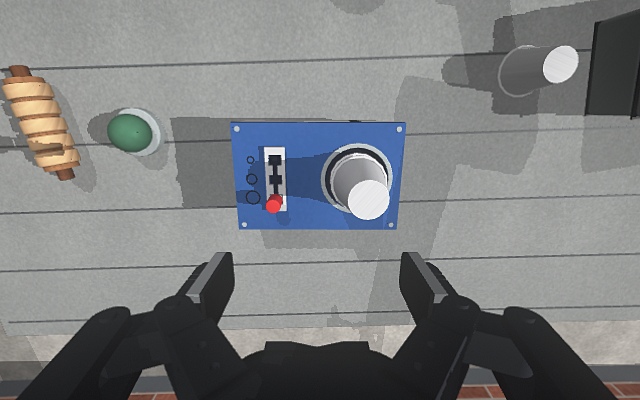

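The wrist picture shows the knob at (274,204) in the end notch with the biggest ring. The small notch is at (275,160), nearer the robot. The pile top is at (368,199) and tumbler c at (560,64). The pose fits agree, so I'm moving the knob now.

```bash
python3 - <<'E'
from h import *
q=down(np.pi/2-.032); k=np.array([.602,-.0838]); e=np.array([-np.cos(.032),np.sin(.032)])
def st(m):
    s=manip.read_state(); print(m,round(s["t"],2),s["tool_pos"].round(4),s["force"].round(1),round(s["gripper_width"],4),round(s["grip_force"],1))
manip.grip(.05)
manip.move_ptp([*k,.20],q)
print(manip.move_l([*k,.140],rate=.08,threshold=8)); st("at")
manip.grip(.015,30); st("grip")
p=manip.read_state()["tool_pos"]
L=lambda dx,dz,**kw: manip.move_l([p[0]+e[0]*dx,p[1]+e[1]*dx,p[2]+dz],**kw)
L(0,.014,rate=.05); st("lift")
print(L(.0605,.014,rate=.05,threshold=15)); st("slid")
print(L(.0605,.0,rate=.03,threshold=15)); st("down")
C=cam("side"); im,d=imaging.grab_frame("side"); save(im[140:260,260:440].repeat(4,0).repeat(4,1),"s2.png")
E
```

```text
False
at 5.78 [ 0.6024 -0.0839  0.1405] [-0.7 -0.1  0.6] 0.0503 0.0
grip 6.13 [ 0.6025 -0.0843  0.141 ] [-1.  -2.9  3.4] 0.0212 29.6
lift 6.58 [ 0.6024 -0.0843  0.1549] [-0.3 -1.8 -2.5] 0.0214 29.5
False
slid 7.94 [ 0.5424 -0.0824  0.1552] [ 3.4 -2.6 -3.4] 0.0211 29.5
False
down 8.56 [ 0.5424 -0.0824  0.1411] [ 4.4 -1.7 -1.5] 0.0212 29.8
```

View pics/s2.png

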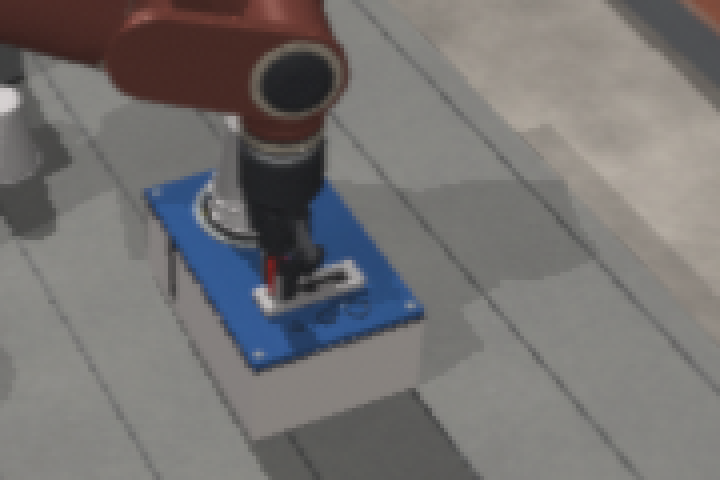

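The crop shows the knob held at the near end of the slot at about (275,280) and down. I'm releasing it and looking with the wrist camera, on the way to tumbler c.

```bash
python3 - <<'E'
from h import *
q=down(np.pi/2-.032)
manip.grip(.05); p=manip.read_state()["tool_pos"]; manip.move_l([p[0],p[1],.22],rate=.15)
manip.grip(.085)
manip.move_ptp([.47,.15,.42],q)
C=cam("wrist"); im,d=imaging.grab_frame("wrist"); save(im,"w2.png"); P=cloud(d,C); np.savez("w2.npz",im=im,P=P)
hsv=cv2.cvtColor(im,cv2.COLOR_RGB2HSV)
red=((hsv[...,0]<6)|(hsv[...,0]>174))&(hsv[...,1]>150)&(P[...,2]>.12)&(P[...,2]<.17)
p=P[red]; top=p[p[:,2]>p[:,2].max()-.006]; print("red",len(p),len(top),(top.max(0)+top.min(0))/2,p[:,2].max())
for nm,c,z in(("pile",(.575,.041),.216),("c",(.42,.335),.085)):
    m=(np.hypot(P[...,0]-c[0],P[...,1]-c[1])<.06)&(abs(P[...,2]-z)<.005)
    p=P[m]; print(nm,len(p),p.mean(0),(p.max(0)+p.min(0))/2,np.ptp(p,0))
m=(np.abs(P[...,0]-.42)<.25)&(np.abs(P[...,1]-.5)<.17)&(P[...,2]>.09)
print("box",P[m].min(0),P[m].max(0))
print(fitdisp(im,P)); print(manip.read_state()["t"])
for a in range(0,180,20):
    j=kinematics.ik([.42,.335,.063],down(np.radians(a))); print(a,None if j is None else j.round(2))
E
```

```text
red 304 169 [ 0.54152296 -0.08121038  0.15046231] 0.1533727907024227
pile 703 [0.57355755 0.05094887 0.21511704] [0.57640209 0.04599001 0.21439073] [0.05096261 0.0434809  0.00675304]
c 890 [0.42086153 0.33693146 0.08442893] [0.42167153 0.33722599 0.08380805] [0.04960155 0.04936061 0.00755748]
box [0.32983723 0.4428107  0.09006806] [0.49905514 0.61559982 0.15223151]
(((574.7796630859375, -18.130386352539062), (260.58099365234375, 170.73260498046875), 88.06843566894531), np.float64(0.10461949285553734))
11.3667
0 [ 0.53  0.04  1.96 -0.    1.14  0.53]
20 [ 0.53  0.04  1.96 -0.    1.14  0.19]
40 [ 0.53  0.04  1.96 -0.    1.14 -0.16]
60 [ 0.53  0.04  1.96 -0.    1.14 -0.51]
80 [ 0.53  0.04  1.96 -0.    1.14 -0.86]
100 [ 0.53  0.04  1.96 -0.    1.14 -1.21]
120 [ 0.53  0.04  1.96 -0.    1.14 -1.56]
140 [ 0.53  0.04  1.96 -0.    1.14 -1.91]
160 [ 0.53  0.04  1.96 -0.    1.14 -2.26]
```

View pics/w2.png

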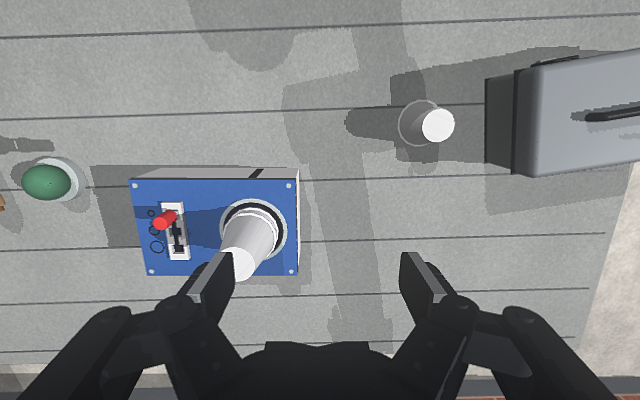

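The knob stands at the small ring end at (162,222), with its top at the same height as before (0.151 m), so it is home. Tumbler c's closed end is at (438,125), and the box is clear of it to the right.

```bash
cat >> h.py <<'E'
def st(m):
    s=manip.read_state(); print(m,round(s["t"],2),s["tool_pos"].round(4),s["force"].round(1),round(s["gripper_width"],4),round(s["grip_force"],1)); return s
E
python3 - <<'E'
from h import *
q=down(0.); c=[.4214,.3370]; w=[.5765,.0415]
manip.move_ptp([*c,.17],q)
print(manip.move_l([*c,.063],rate=.1,threshold=8)); st("at")
manip.grip(.04,45); st("grip")
manip.move_l([*c,.335],rate=.2); st("up")
manip.move_l([*w,.335],rate=.2); manip.wait(.3); st("over")
im,d=imaging.grab_frame("side"); C=cam("side"); save(im[80:260,240:440].repeat(3,0).repeat(3,1),"s3.png")
print(manip.move_l([*w,.233],rate=.06,threshold=6)); st("lowered")
E
```

```text
False
at 14.26 [0.422  0.3374 0.0639] [ 0.3 -0.3  0. ] 0.0847 0.0
grip 14.62 [0.4221 0.3376 0.0646] [-1.7  0.1  5.8] 0.0595 48.2
up 16.13 [0.4209 0.3367 0.3332] [-0.8  0.9 -1.2] 0.0598 47.9
over 18.25 [0.5764 0.0418 0.3351] [-0.8  0.5 -0.8] 0.0594 47.9
False
lowered 20.15 [0.5767 0.0415 0.2335] [0.5 0.3 0.1] 0.0596 47.9
```

View pics/s3.png

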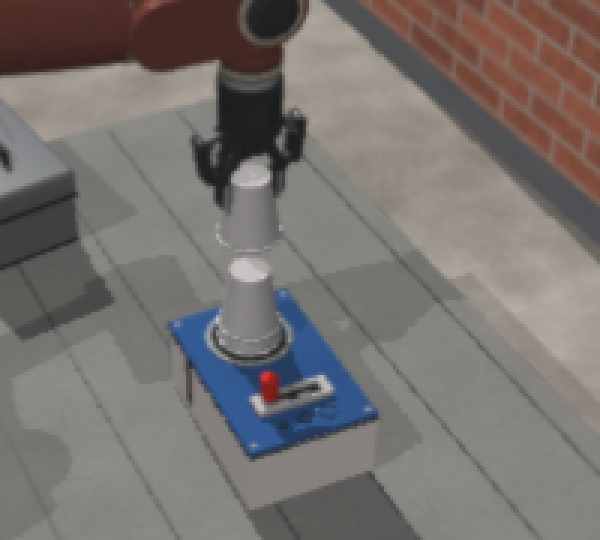

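The cup is held upright over the pile at (250,200) in the crop, and the knob is home at the near end at (268,388). Next I seat it and push.

```bash
python3 - <<'E'
from h import *
w=[.5767,.0416]
print(manip.move_l([*w,.205],rate=.03,threshold=5)); st("seat")
manip.grip(.04,70)
for z in(.20,.18,.165,.15,.142,.136,.134):
    t=manip.move_l([*w,z],rate=.05,threshold=35); st("push %s"%t)
    if t: break
E
```

```text
False
seat 21.23 [0.5768 0.0416 0.2053] [-0.3  0.   1.6] 0.0595 48.3
push False 21.7 [0.5769 0.0416 0.2002] [-0.7  0.4  3.6] 0.0587 76.0
push False 22.25 [0.5771 0.0416 0.1803] [1.1 0.2 3.3] 0.0588 75.9
push False 22.7 [0.5771 0.0416 0.1652] [ 3.2 -0.4  2.2] 0.0583 75.8
push False 23.15 [0.5773 0.0415 0.1511] [ 1.5 -1.3  7.6] 0.0588 76.5
push False 23.46 [0.5772 0.0416 0.1425] [2.1 0.3 4.4] 0.0581 76.1
push False 23.73 [0.5771 0.0415 0.1364] [ 2.6 -1.5  5.5] 0.0589 76.3
push False 23.98 [0.5772 0.0416 0.1347] [ 2.2 -0.4  5.5] 0.0585 76.3
```

```bash
python3 - <<'E'
from h import *
p=manip.read_state()["tool_pos"]
manip.grip(.085); st("open")
manip.move_l([p[0],p[1],.30],rate=.12)
manip.move_ptp([.47,.04,.42],down(np.pi/2))
C=cam("wrist"); im,d=imaging.grab_frame("wrist"); save(im,"w4.png"); P=cloud(d,C)
m=(np.hypot(P[...,0]-.5768,P[...,1]-.0418)<.04)&(P[...,2]>.115)
p=P[m]; z=np.median(p[p[:,2]>p[:,2].max()-.01][:,2]); t=p[abs(p[:,2]-z)<.004]
print("top z",z,len(t),(t.max(0)+t.min(0))/2,np.ptp(t,0)); A=np.c_[t[:,:2],np.ones(len(t))]; print("tilt",np.linalg.lstsq(A,t[:,2],rcond=None)[0])
st("end")
E
```

```text
open 24.36 [0.5758 0.0417 0.1329] [ 0.5  0.3 -0.5] 0.0851 0.0
top z 0.16230460917405348 894 [0.57681242 0.0427182  0.16165062] [0.04998296 0.04967365 0.00668311]
tilt [ 0.01550317 -0.00159641  0.1533981 ]
end 27.36 [0.47   0.04   0.4193] [-0.2 -0.5 -0. ] 0.0847 0.0
```

View pics/w4.png

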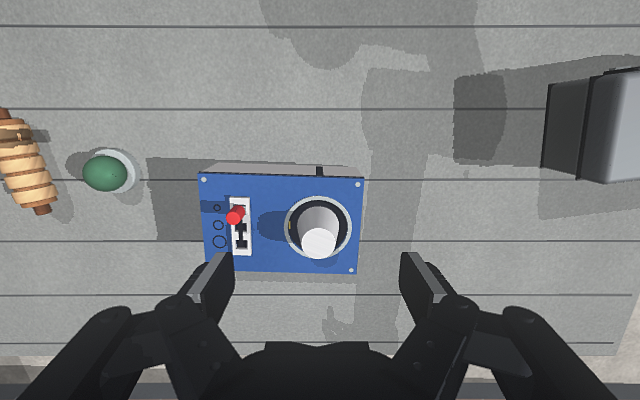

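The pile stays down: c's closed end is at (320,240), z = 0.162 m against about 0.163 m expected when caught, level and within 1 mm of the well's axis. The knob is in the small notch at (235,215), and the other things are where they were.

```bash
python3 -c "
from h import *
print(job.close_job())"
```

```text
the job is handed in; nothing more can be done
None
```

I handed the job in at about 27 s: the knob is home in the small-cup notch and tumbler c is stacked and caught, with the pile staying down by itself. The arm is clear and the last picture shows nothing else moved; no verdict came back.

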